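Line up the bud vases by height on the display board

TASK

Stand the four bud vases on the cork pads of the dark display board in order of height, one centred on each pad: the tallest on the pad next to the mug of brushes, then each next shorter one along the row, down to the shortest next to the green-lidded paint tub. They are ceramic, so keep them upright and set each one down gently rather than letting it drop, and leave the mug and the tub where they stand.

Things in the scene. Friction and masses are not known exactly. Their poses are not given: they have to be found in the camera images.
- vase_128: the tallest of four loose bud vases of one form, white ceramic with a blue band, upright: 128 mm tall, round belly 56 mm across below, and above it a straight round collar 34 mm across that makes up the top 42 mm (the place to grip); about 190 g. Origin: centre of its underside, z axis up through its mouth
- vase_108: the second tallest of four loose bud vases of one form, white ceramic with a blue band, upright: 108 mm tall, round belly 54 mm across below, and above it a straight round collar 34 mm across that makes up the top 42 mm (the place to grip); about 160 g. Origin: centre of its underside, z axis up through its mouth
- vase_88: the third tallest of four loose bud vases of one form, white ceramic with a blue band, upright: 88 mm tall, round belly 52 mm across below, and above it a straight round collar 32 mm across that makes up the top 42 mm (the place to grip); about 130 g. Origin: centre of its underside, z axis up through its mouth
- vase_68: the shortest of four loose bud vases of one form, white ceramic with a blue band, upright: 68 mm tall, round belly 50 mm across below, and above it a straight round collar 32 mm across that makes up the top 42 mm (the place to grip); about 100 g. Origin: centre of its underside, z axis up through its mouth
- pad_a: one of four alike, fixed, round cork pads 62 mm across and 5 mm thick in a straight row, 85 mm from centre to centre, on a fixed dark wooden board 345 x 100 x 12 mm lying on the bench. Its origin is the centre of its underside, 12 mm above the bench, so its top is 5 mm above the origin (17 mm above the bench). Which pad stands where in the row varies: its letter says nothing of its place
- pad_b: one of four alike, fixed, round cork pads 62 mm across and 5 mm thick in a straight row, 85 mm from centre to centre, on a fixed dark wooden board 345 x 100 x 12 mm lying on the bench. Its origin is the centre of its underside, 12 mm above the bench, so its top is 5 mm above the origin (17 mm above the bench). Which pad stands where in the row varies: its letter says nothing of its place
- pad_c: one of four alike, fixed, round cork pads 62 mm across and 5 mm thick in a straight row, 85 mm from centre to centre, on a fixed dark wooden board 345 x 100 x 12 mm lying on the bench. Its origin is the centre of its underside, 12 mm above the bench, so its top is 5 mm above the origin (17 mm above the bench). Which pad stands where in the row varies: its letter says nothing of its place
- pad_d: one of four alike, fixed, round cork pads 62 mm across and 5 mm thick in a straight row, 85 mm from centre to centre, on a fixed dark wooden board 345 x 100 x 12 mm lying on the bench. Its origin is the centre of its underside, 12 mm above the bench, so its top is 5 mm above the origin (17 mm above the bench). Which pad stands where in the row varies: its letter says nothing of its place
- mug: white mug with a blue band and five paint brushes standing in it, loose: 74 mm across, 90 mm tall, brush tips to 150 mm. It stands on the bench in line with the row of pads, beyond one end of the board (either end), its centre 120 mm from the centre of the nearest pad. Origin: centre of its underside
- tub: white paint tub with a green lid, loose: 84 mm across, 56 mm tall, on the bench in line with the row beyond the other end of the board, its centre 120 mm from the centre of the nearest pad. Origin: centre of its underside
Not all that is in view belongs to the job. Leave any yellow look-alike of the vase_128 alone. Leave any red look-alike of the vase_88 alone.

How it is judged:
By the outcome, as a careful person would: the job done as asked, in the order asked, and still so for the second after the job is handed in, with the robot touching nothing.
It also fails if it takes over 83 s, if anything falls off the work surface, if the arm or the gripper's body presses on something with over 40 N, if the wrist force passes 120 N, or if a joint passes its speed limit or range.

ROBOT

A 6-joint arm with a two-finger parallel gripper is mounted at the origin on the work surface. World frame = base frame: x ahead of the robot, y to its left, z up, the work surface at z = 0. Lengths are in mm, angles in rad, forces in N, time in s.
With the tool pointing down it reaches from about 275 to 750 mm from the base axis. Payload 10.2 kg.
Tool frame: the origin (TCP) lies at the very end of the fingers, on their centre line; the grasp point (between the pads) lies 19 mm behind it; z points along the fingers, y is the line along which they close (so a half turn about z gives the same grasp; the last joint's range is limited). The gripper opens to 85 mm and grips with 20 to 120 N. Pads are 22 mm wide; open, the fingers measure 114 mm over their backs; the gripper's body (76 mm by 85 mm) begins 54 mm behind the grasp point. The pads swing forward as they close: fully open they stand 13 mm farther back than shut.
Start: joints at [0.99, 0.313, 1.498, -0, 1.331, -0.223], TCP at [183.875, 491.753, 231.294] pointing down, gripper open.
Joint ranges: [-2.94, 2.94], [-0.97, 2.17], [0.19, 2.56], [-1.23, 4.37], [0.02, 3.11], [-2.88, 2.88]. Speed limits (rad/s): [2.39, 2.39, 3.01, 3.14, 3.14, 3.14].

INTERFACE

Orientations are given as a unit quaternion [w, x, y, z].
In Python, from rig import * gives the robot as it stands. The module is installed in compiled form; this text tells all that it offers.
- The arm moves only by the shell command python3 -m crank 'ROWS' [FORCE]. ROWS is JSON, a list that holds one entry, the list of rows, each a list of 7 numbers: the shift along the tool's x, y, z in units of 25 mm (1.0 is 25 mm), then the turn, a rotation vector about the tool's x, y, z in units of 8 degrees (1.0 is 8 degrees), then the finger opening in mm, from 0 to 85.4. A call has exactly 8 rows; each row shifts and turns the commanded pose from where the row before left it, along the tool's axes as they then stand; what a row does not reach is not made up. A row lasts 1/10 s, in which the tool goes at most 50 mm and 8.59 degrees, less where a joint would pass 70% of its speed; a pose out of reach is approached as far as the arm can. A call is refused whole if a number of a shift passes 1 or a number of a turn 1, either way. A call with a gripper value outside its range is refused whole. The fingers move at their own pace and stop on an object; FORCE is the grip in N (left out, the last holds). Time passes only in rows, so rows that do not move let the fingers close, or fill a call up. It gives the time, the measured TCP pose, the force, the opening and the grip force at its end, in the units of the state.
- sense(): the state, without advancing time (a new reading comes with each control period).
- capture(name): name is "side" or "top" or "wrist"; returns the picture (400x640x3 uint8, blue, green, red); there is no depth.
- camera_model(name): a dict with "fx", "fy", "cx", "cy" (pixels), "world_from_camera" (4x4, takes a point from camera to world coordinates); the wrist camera has in their place "T_tool_cam" (4x4, takes a point from camera to tool coordinates, whose origin is the TCP and whose axes are the flange's). Camera axes: x right, y up, looking along -z (the intrinsics and any distortion apply to the point x, -y, -z); pixel columns grow to the right and rows downward; lengths in mm; the calibration is good to about 2 mm. A picture is of the moment at which its call begins: read the wrist's pose just before it. camera_model takes no time and is no camera call.
- finish_job(): hands the job in; it is judged then, once.
The state is a dict: "time_s": time; "joints": joint angles; "dq": joint speeds; "tau": joint torques, N m; "eef_pos": TCP position; "ee_rot": TCP orientation; "force": force on the tool from outside, world axes, zero at the start; "wrist_torque": the same for the moment, N m; "grip_width": opening from 0.0 (shut) to 1.0 (fully open); "grip_force": force on a finger pad.
Only numpy, scipy, OpenCV 4.12 (cv2) and the standard library are available. Lean on these libraries where they do the work, as an engineer would, in place of code of your own. Each camera call takes 0.05 s, during which the arm holds its last target. There are 200 camera calls.

## Working session

There is one attempt and no reset: what is moved stays moved. The work goes in short steps, Python scripts to look and compute and a shell command to move; the robot and the scene stay as the last step left them, time stands still between calls to the robot, and variables do not carry over. Pictures are saved under pics/ and viewed, at most 14 in all, crops included, and the job is handed in when it is done.

```bash
mkdir -p pics; python3 - <<'E'
from rig import *
import cv2,numpy as np
s=sense();print({k:np.round(v,3).tolist() for k,v in s.items()})
for n in("top","side","wrist"):
    cv2.imwrite(f"pics/{n}0.png",capture(n)); m=camera_model(n)
    print(n,{k:np.round(v,3).tolist() for k,v in m.items()})
E
```

```text
{'time_s': 0.0, 'joints': [0.99, 0.313, 1.498, 0.0, 1.331, -0.223], 'dq': [0.001, 0.0, 0.001, -0.0, -0.0, 0.002], 'tau': [0.001, -41.226, -25.975, -0.0, 0.004, -0.0], 'eef_pos': [183.722, 491.522, 230.729], 'ee_rot': [-0.0, 0.178, 0.984, -0.001], 'force': [0.283, -0.578, 0.776], 'wrist_torque': [-0.028, 0.049, -0.025], 'grip_force': 0.0, 'grip_width': 0.996}
top {'fx': 422.872, 'fy': 422.872, 'cx': 320.422, 'cy': 195.266, 'world_from_camera': [[0.104, 0.967, -0.231, 284.129], [-0.995, 0.101, -0.024, 13.794], [0.001, 0.232, 0.973, 1089.025], [0.0, 0.0, 0.0, 1.0]]}
side {'fx': 446.933, 'fy': 446.933, 'cx': 320.78, 'cy': 198.731, 'world_from_camera': [[0.97, 0.17, -0.176, 359.302], [-0.244, 0.713, -0.658, -586.113], [0.013, 0.681, 0.732, 703.993], [0.0, 0.0, 0.0, 1.0]]}
wrist {'fx': 277.293, 'fy': 277.293, 'cx': 318.85, 'cy': 196.911, 'T_tool_cam': [[0.001, 0.965, 0.263, 67.262], [1.0, -0.001, -0.001, -0.093], [-0.001, 0.263, -0.965, -141.534], [0.0, 0.0, 0.0, 1.0]]}
```

View pics/top0.png

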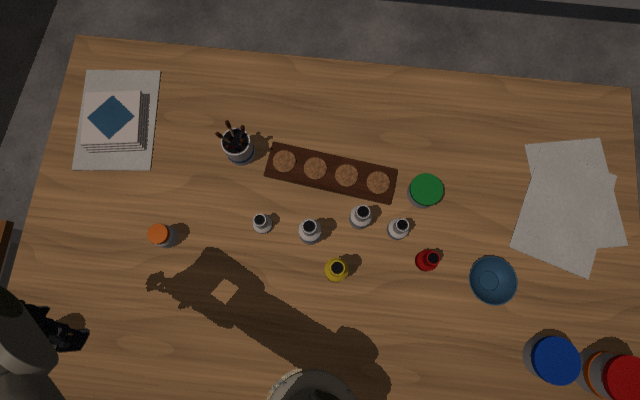

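View pics/side0.png

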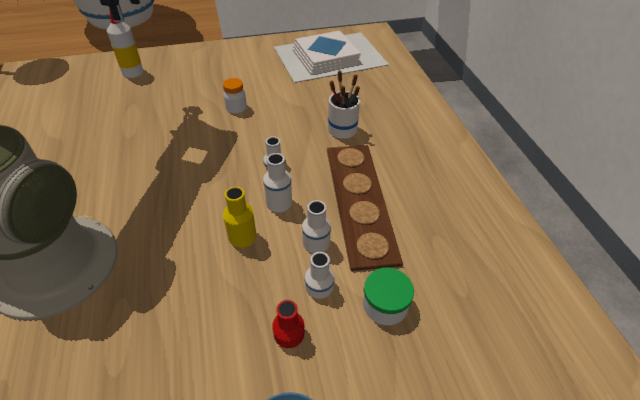

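The top view shows the mug at (237,145), pads at (284,161), (315,168), (346,175) and (378,183), and the tub at (427,190). White vase mouths are at (260,219), (309,227), (362,212) and (401,226). In the side view the same mouths are at (273,142), (276,160), (316,209) and (320,260), and the pads at (351,157), (357,183), (364,212) and (373,245).

```bash
cat > h.py <<'E'
import cv2,numpy as np
from rig import *
def ray(n,p,m=None,T=None):
    m=m or camera_model(n); T=m["world_from_camera"] if T is None else T; T=np.array(T)
    d=np.array([(p[0]-m["cx"])/m["fx"],-(p[1]-m["cy"])/m["fy"],-1.]); d=T[:3,:3]@d
    return T[:3,3],d/np.linalg.norm(d)
def tri(rs):
    A=0;b=0
    for o,d in rs:
        P=np.eye(3)-np.outer(d,d);A=A+P;b=b+P@o
    x=np.linalg.solve(A,b); return x,max(np.linalg.norm((np.eye(3)-np.outer(d,d))@(x-o)) for o,d in rs)
def plane(r,z): o,d=r; return o+d*(z-o[2])/d[2]
def blob(mask,p,r=14):
    n,l,st,c=cv2.connectedComponentsWithStats(mask.astype(np.uint8))
    k=[i for i in range(1,n) if st[i,4]>=15 and np.hypot(*(c[i]-p))<r]
    i=min(k,key=lambda i:np.hypot(*(c[i]-p))); return c[i],st[i]
E
python3 - <<'E'
from h import *
t=cv2.imread("pics/top0.png");s=cv2.imread("pics/side0.png")
dk=lambda i:i.max(2)<75
def ck(i):
    h=cv2.cvtColor(i,cv2.COLOR_BGR2HSV); return (i[...,2]>105)&(h[...,1]>50)
V=[((260,219),(273,142)),((309,227),(276,160)),((362,212),(316,209)),((401,226),(320,260)),((337,268),(235,195)),((433,258),(287,309))]
P=[((284,161),(351,157)),((315,168),(357,183)),((346,175),(364,212)),((378,183),(373,245))]
for L,f in((V,dk),(P,ck)):
    for a,b in L:
        try:
            (ca,sa),(cb,sb)=blob(f(t),a),blob(f(s),b)
            x,e=tri([ray("top",ca),ray("side",cb)])
            print(ca.round(1),sa[2:],cb.round(1),sb[2:],x.round(1),round(e,1),plane(ray("top",ca),17).round(1),plane(ray("side",cb),17).round(1))
        except ValueError: print("miss",a,b)
E
```

```text
[259.1 219.4] [11 10 79] [272.5 140.9] [10  7 53] [451.3 182.2  64.9] 0.1 [459.2 190.   17. ] [458.1 239.8  17. ]
[308.7 225.9] [ 12  11 105] [275.1 158.6] [13  9 91] [438.3  56.4 125.1] 0.1 [455.7  61.2  17. ] [452.9 176.3  17. ]
[362.7 211. ] [ 12  11 103] [316.4 206.9] [ 14  11 120] [490.3 -66.  105. ] 0.0 [508.7 -73.1  17. ] [509.5  10.5  17. ]
[401.9 224.4] [11 10 85] [319.6 259.2] [ 14  12 129] [ 471.9 -164.1   84.9] 0.0 [ 484.6 -176.1   17. ] [ 484.3 -117.8   17. ]
[336.7 267.4] [ 13  12 115] [234.  193.1] [ 15  11 122] [351.1 -16.8 124.9] 0.1 [358.7 -20.2  17. ] [349.5  89.2  17. ]
[433.  257.8] [11 11 96] [286.5 308.6] [ 16  14 177] [ 400.  -241.6   85. ] 0.2 [ 407.7 -259.    17. ] [ 404.8 -203.8   17. ]
[278.4 161.1] [ 12  21 101] [350.2 156.5] [ 27  18 389] [627.8 163.1  -1.4] 1.7 [620.3 160.6  17. ] [622.5 143.9  17. ]
[316.6 162.6] [ 4  9 18] [356.8 182.4] [ 29  20 464] [618.8  59.3  18.9] 6.9 [626.7  59.1  17. ] [612.1  59.5  17. ]
[341.6 178.5] [14 14 75] [364.  211.6] [ 31  23 550] [ 6.009e+02 -1.180e+01  1.000e-01] 6.0 [589.9 -10.9  17. ] [601.2 -24.7  17. ]
[372.2 183.2] [13 20 93] [372.2 244.7] [ 33  26 664] [594.8 -94.4  -4.6] 2.9 [585.7 -92.   17. ] [ 590.6 -109.    17. ]
```

View pics/wrist0.png

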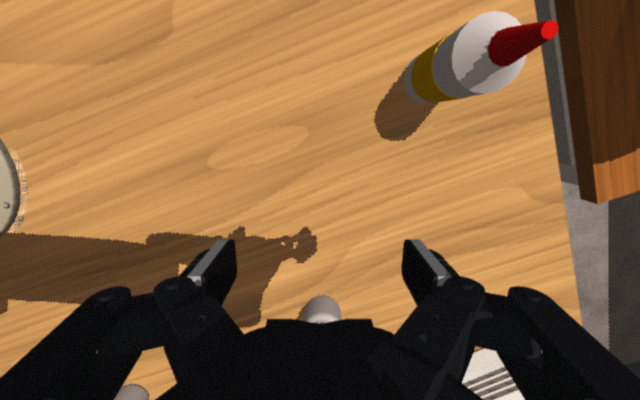

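```bash
python3 -m crank '[[[0,0,0,0,0,0.96,60],[0,0,0,0,0,0.96,60],[0,0,0,0,0,0.96,60],[0,0,0,0,0,0.96,60],[0,0,0,0,0,0.96,60],[0,0,0,0,0,0.96,60],[0,0,0,0,0,0.96,60],[0,0,0,0,0,0.96,60]]]' 40
python3 -m crank '[[[0.5,0,0,0,0,0.95,60],[-1,1,0,0,0,0.95,60],[-1,1,0,0,0,0,60],[-1,1,0,0,0,0,60],[-1,1,0,0,0,0,60],[-1,1,0,0,0,0,60],[-1,1,0,0,0,0,60],[-1,1,0,0,0,0,60]]]'
cat >> h.py <<'E'
from scipy.spatial.transform import Rotation as R
def Rt(s): q=np.array(s["ee_rot"]); return R.from_quat(q[[1,2,3,0]])
def go(*t):
    s=sense(); M=Rt(s); a=M.as_matrix()
    print("t",s["time_s"],"pos",np.round(s["eef_pos"],1),"yaw y",np.degrees(np.arctan2(a[1,1],a[0,1])).round(2),"z",a[:,2].round(4),"F",np.round(s["force"],1),"grip",round(s["grip_width"]*85.4,1),round(s["grip_force"],1))
    for g in t: print(g,"units",(M.inv().apply(np.array(g)-s["eef_pos"])/25).round(2))
E
python3 - <<'E'
from h import *
t=cv2.imread("pics/top0.png");s=cv2.imread("pics/side0.png")
def m(i,th):
    h=cv2.cvtColor(i,cv2.COLOR_BGR2HSV); return cv2.morphologyEx(((i[...,2]>th)).astype(np.uint8),cv2.MORPH_CLOSE,np.ones((3,3)))
P=[((284,161),(351,157)),((315,168),(357,183)),((346,175),(364,212)),((378,183),(373,245))]
for a,b in P:
    print(t[a[1]-1:a[1]+2,a[0]].tolist(),t[a[1]+16,a[0]].tolist())
    (ca,sa),(cb,sb)=blob(m(t,85),a),blob(m(s,105),b)
    x,e=tri([ray("top",ca),ray("side",cb)]); print(ca.round(1),sa[2:],x.round(1),round(e,1),plane(ray("top",ca),17).round(1),plane(ray("side",cb),17).round(1))
go((438,56,200))
E
```

```text
time_s: 0.95
eef_pos: [183.8, 491.6, 231.0]
ee_rot: [0.0, 0.658, 0.753, -0.0]
force: [0.4, 0.2, 0.4]
grip_width: 0.697
grip_force: 0.0
time_s: 1.75
eef_pos: [338.1, 310.6, 231.2]
ee_rot: [-0.0, 0.75, 0.662, -0.0]
force: [0.6, 1.1, -0.1]
grip_width: 0.704
grip_force: 0.0
[[47, 73, 104], [47, 72, 104], [47, 72, 104]] [20, 33, 56]Traceback (most recent call last):
  File "<stdin>", line 8, in <module>
  File "h.py", line 16, in blob
    i=min(k,key=lambda i:np.hypot(*(c[i]-p))); return c[i],st[i]
ValueError: min() iterable argument is empty
```

```bash
python3 - <<'E'
from h import *
t=cv2.imread("pics/top0.png");s=cv2.imread("pics/side0.png")
P=[((284,161),(351,157)),((315,168),(357,183)),((346,175),(364,212)),((378,183),(373,245))]
for th in (72,80):
  for a,b in P:
    try:
        (ca,sa),(cb,sb)=blob(t[...,2]>th,a),blob(s[...,2]>105,b)
        x,e=tri([ray("top",ca),ray("side",cb)]); print(ca.round(1),sa[2:],x.round(1),round(e,1),plane(ray("top",ca),17).round(1),plane(ray("side",cb),17).round(1))
    except ValueError: print("miss",a)
go((438,56,220))
cv2.imwrite("pics/w1.png",capture("wrist"))
E
```

```text
[283.7 160.7] [ 23  22 404] [623.8 147.2  13.9] 0.1 [623.  146.8  17. ] [622.5 143.9  17. ]
[314.7 167.7] [ 23  23 406] [613.3  62.8  13.5] 0.1 [612.1  62.6  17. ] [612.1  59.5  17. ]
[346.  174.8] [ 23  23 415] [602.5 -21.7  13.3] 0.1 [601.3 -21.6  17. ] [601.2 -24.7  17. ]
[377.7 182.1] [ 24  23 414] [ 591.6 -106.4   13.3] 0.3 [ 590.2 -106.    17. ] [ 590.6 -109.    17. ]
[283.4 160.8] [ 22  22 384] [623.9 148.   13.1] 0.1 [622.6 147.5  17. ] [622.5 143.9  17. ]
[314.6 167.9] [ 23  23 389] [613.1  63.   13.2] 0.3 [611.6  62.8  17. ] [612.1  59.5  17. ]
[346.  174.9] [ 23  23 399] [602.3 -21.6  13.2] 0.3 [600.9 -21.5  17. ] [601.2 -24.7  17. ]
[377.6 182.1] [ 23  23 401] [ 591.5 -106.4   13.1] 0.3 [ 590.1 -105.9   17. ] [ 590.6 -109.    17. ]
t 1.75 pos [338.1 310.6 231.2] yaw y -7.14 z [-2.e-04 -1.e-04 -1.e+00] F [ 0.6  1.1 -0.1] grip 60.1 0.0
(438, 56, 220) units [-9.61  5.23  0.45]
```

View pics/w1.png

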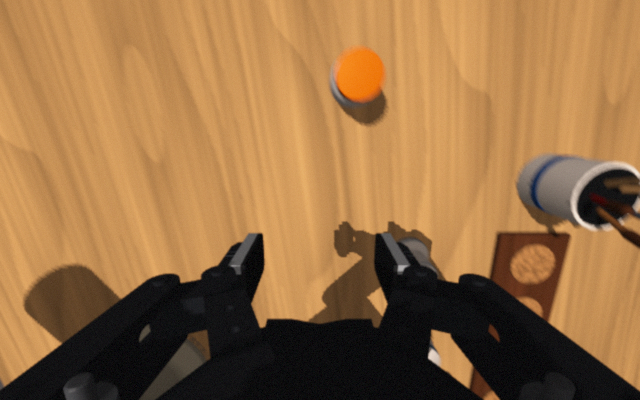

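The wrist view shows pad 1 at (533,264) next to the mug at the right edge; the vases are hidden behind the fingers. I'll check the pad with the wrist camera and hover over vase_128.

```bash
cat >> h.py <<'E'
def wr(name=None):
    s=sense(); T=np.eye(4);T[:3,:3]=Rt(s).as_matrix();T[:3,3]=s["eef_pos"]; i=capture("wrist"); m=camera_model("wrist")
    W=T@np.array(m["T_tool_cam"])
    if name: cv2.imwrite(f"pics/{name}.png",i); np.save(f"pics/{name}.npy",W)
    return i,W
def wray(p,W): return ray("wrist",p,camera_model("wrist"),W)
E
python3 - <<'E'
from h import *
i,W=wr("w1b")
h=cv2.cvtColor(i,cv2.COLOR_BGR2HSV); print(i[264,533],i[264,503])
for th in(100,120):
    c,s=blob(i[...,2]>th,(533,264),25); print(c,s,plane(wray(c,W),17))
E
python3 -m crank '[[[-1,0.55,0,0,0,0,60],[-1,0.55,0,0,0,0,60],[-1,0.55,0,0,0,0,60],[-1,0.55,0,0,0,0,60],[-1,0.55,0,0,0,0,60],[-1,0.55,0,0,0,0,60],[-1,0.55,0,0,0,0,60],[-1,0.55,0,0,0,0,60]]]'
python3 -m crank '[[[-0.8,0.4,0,0,0,0,60],[-0.8,0.4,0,0,0,0,60],[0,0,0,0,0,0,60],[0,0,0,0,0,0,60],[0,0,0,0,0,0,60],[0,0,0,0,0,0,60],[0,0,0,0,0,0,60],[0,0,0,0,0,0,60]]]'
python3 - <<'E'
from h import *
i,W=wr("w2"); go((438,56,200))
E
```

```text
[ 67 119 179] [27 45 88]
[527.36004057 267.58975659] [ 505  231   48   83 1972] [619.23169183 136.0442117   17.        ]
[529.17388114 259.62949376] [ 507  240   45   40 1363] [620.88493807 148.51912916  17.        ]
time_s: 2.65
eef_pos: [421.9, 99.1, 231.2]
ee_rot: [-0.0, 0.75, 0.662, 0.0]
force: [0.3, 0.4, -0.4]
grip_width: 0.703
grip_force: 0.0
time_s: 3.45
eef_pos: [436.6, 57.9, 231.3]
ee_rot: [0.0, 0.75, 0.662, 0.0]
force: [0.1, 0.8, 0.3]
grip_width: 0.7
grip_force: 0.0
t 3.5 pos [436.6  57.8 231.3] yaw y -7.12 z [ 0.  0. -1.] F [-0.6 -0.5 -0.2] grip 60.0 0.0
(438, 56, 200) units [-0.06  0.06  1.25]
```

View pics/w2.png

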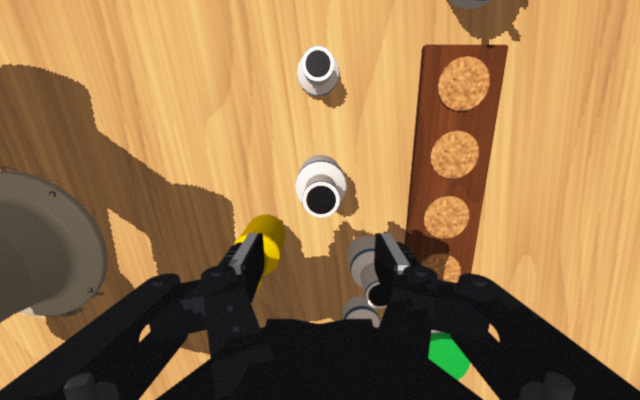

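Wrist view: mouths of vase_68 at (318,65) and vase_128 at (321,200), pads at (464,83), (455,155) and (446,217), clear of the fingers.

```bash
cat >> h.py <<'E'
def pad(i,p,th=100,r=20):
    m=cv2.morphologyEx((i[...,2]>th).astype(np.uint8),cv2.MORPH_OPEN,np.ones((3,3)))
    n,l,st,c=cv2.connectedComponentsWithStats(m)
    k=min([j for j in range(1,n) if st[j,4]>100],key=lambda j:np.hypot(*(c[j]-p)))
    return hullc(l==k),st[k]
def hullc(mask):
    c,_=cv2.findContours(mask.astype(np.uint8),cv2.RETR_EXTERNAL,cv2.CHAIN_APPROX_NONE)
    return np.array(cv2.fitEllipse(cv2.convexHull(max(c,key=cv2.contourArea)))[0])
E
python3 - <<'E'
from h import *
i=cv2.imread("pics/w2.png");W=np.load("pics/w2.npy")
t=cv2.imread("pics/top0.png");s=cv2.imread("pics/side0.png")
P=[((464,83),(284,161),(351,157)),((455,155),(315,168),(357,183)),((446,217),(346,175),(364,212))]
for p,a,b in P:
    c,st=pad(i,p,110); ca,_=pad(t,a,76); cb,_=pad(s,b,105)
    rs=[wray(c,W),ray("top",ca),ray("side",cb)]
    print("pad",c.round(1),st[2:],[plane(r,17)[:2].round(1).tolist() for r in rs],tri(rs)[0].round(1),tri(rs[:2])[0].round(1))
for p,a,b,h in [((318,65),(259,219),(272,141),68),((321,200),(308,226),(275,159),128)]:
    f=lambda i,q:blob(i.max(2)<75,q)[0]
    rs=[wray(f(i,p),W),ray("top",f(t,a)),ray("side",f(s,b))]
    print("vase",[plane(r,h)[:2].round(1).tolist() for r in rs],tri(rs)[0].round(1))
E
```

```text
pad [362.9 118.9] [   640    390 162764] [[498.5, 120.5], [622.7, 147.4], [622.5, 144.0]] [570.  122.8  54.5] [436.7 103.5 544.6]
pad [362.9 118.9] [   640    390 162764] [[498.5, 120.5], [612.0, 62.8], [612.1, 59.6]] [577.6  85.    2.4] [434.5  82.2 542.7]
pad [375.6 306.6] [ 18  16 112] [[495.5, -150.4], [601.2, -21.6], [601.3, -24.8]] [542.7 -61.9 106.7] [502.3  -7.3 222.4]
vase [[449.9, 180.4], [450.9, 181.7], [450.8, 178.4]] [450.7 181.4  65.7]
vase [[437.3, 55.4], [437.9, 56.3], [437.8, 53.2]] [437.8  55.5 126.3]
```

```bash
python3 - <<'E'
from h import *
i=cv2.imread("pics/w2.png");W=np.load("pics/w2.npy")
for p in [(464,83),(455,155),(446,217)]:
  for th in(130,145):
    m=i[...,2]>th; c=np.zeros(m.shape,np.uint8); cv2.circle(c,p,33,1,-1)
    n,l,st,cc=cv2.connectedComponentsWithStats((m&(c>0)).astype(np.uint8)); k=1+np.argmax(st[1:,4])
    # blobs touching the disc's rim are table; keep the one nearest the centre
    ks=[j for j in range(1,n) if st[j,4]>200]; k=min(ks,key=lambda j:np.hypot(*(cc[j]-p)))
    q=hullc(l==k); print(p,th,q.round(1),st[k,2:],plane(wray(q,W),17).round(1))
E
```

```text
(464, 83) 130 [463.5  82.3] [  52   57 2290] [621.4 147.8  17. ]
(464, 83) 145 [463.7  83. ] [  52   55 2233] [621.6 147.   17. ]
(455, 155) 130 [452.7 154.4] [  50   64 2051] [608.9  63.   17. ]
(455, 155) 145 [454.4 154.1] [  49   49 1851] [611.  63.  17.]
(446, 217) 130 [445.1 212.8] [  47   54 1706] [598.9 -14.9  17. ]
(446, 217) 145 [446.3 216.9] [  46   43 1562] [600.5 -21.   17. ]
```

```bash
python3 -m crank '[[[-0.08,0.05,0.8,0,0,0,60],[0,0,0.8,0,0,0,60],[0,0,0.8,0,0,0,60],[0,0,0.8,0,0,0,60],[0,0,0.8,0,0,0,60],[0,0,0.8,0,0,0,60],[0,0,0.75,0,0,0,60],[0,0,0,0,0,0,60]]]' 40
python3 -m crank '[[[0,0,0,0,0,0,45],[0,0,0,0,0,0,35],[0,0,0,0,0,0,25],[0,0,0,0,0,0,25],[0,0,0,0,0,0,25],[0,0,0,0,0,0,25],[0,0,0,0,0,0,25],[0,0,0,0,0,0,25]]]' 40
python3 - <<'E'
from h import *
wr("w3"); go((622,147,140))
E
```

```text
time_s: 4.3
eef_pos: [436.5, 55.6, 90.9]
ee_rot: [-0.002, 0.75, 0.662, -0.001]
force: [1.4, -0.5, 0.6]
grip_width: 0.703
grip_force: 0.0
time_s: 5.1
eef_pos: [438.2, 55.4, 93.7]
ee_rot: [0.001, 0.75, 0.662, 0.001]
force: [-1.6, -0.1, 6.2]
grip_width: 0.386
grip_force: 39.6
t 5.15 pos [438.2  55.4  93.7] yaw y -7.14 z [ 2.e-03 -2.e-04 -1.e+00] F [-0.5  0.2  6.8] grip 33.1 39.6
(622, 147, 140) units [ 4.55  6.84 -1.84]
```

View pics/w3.png

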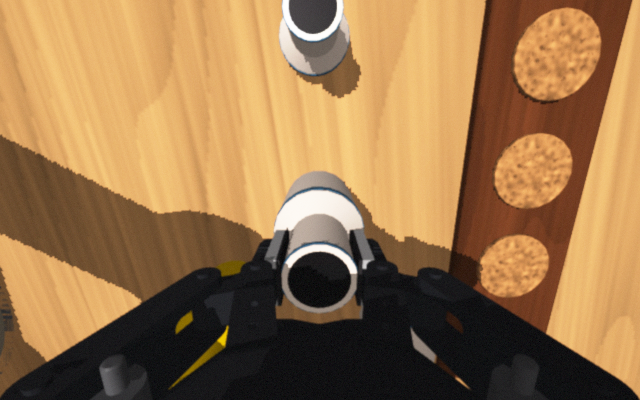

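The collar of vase_128 sits squarely between the pads at (320,280), and the grip force is 40 N.

```bash
python3 -m crank '[[[0,0,-0.3,0,0,0,25],[0,0,-0.6,0,0,0,25],[0,0,-0.6,0,0,0,25],[0,0,-0.5,0,0,0,25],[0.2,0.3,0,0,0,0,25],[0.4,0.6,0,0,0,0,25],[0.45,0.7,0,0,0,0,25],[0.45,0.7,0,0,0,0,25]]]'
python3 -m crank '[[[0.45,0.68,0,0,0,0,25],[0.45,0.68,0,0,0,0,25],[0.45,0.68,0,0,0,0,25],[0.45,0.68,0,0,0,0,25],[0.45,0.68,0,0,0,0,25],[0.45,0.68,0,0,0,0,25],[0.25,0.3,0,0,0,0,25],[0.1,0.16,0,0,0,0,25]]]'
python3 -m crank '[[[0,0,0,0,0,0,25],[0,0,0,0,0,0,25],[0,0,0,0,0,0,25],[0,0,0,0,0,0,25],[0,0,0,0,0,0,25],[0,0,0,0,0,0,25],[0,0,0,0,0,0,25],[0,0,0,0,0,0,25]]]'
python3 - <<'E'
from h import *
wr("w4"); go((622,147,115))
E
```

```text
time_s: 5.95
eef_pos: [500.2, 86.1, 142.0]
ee_rot: [-0.0, 0.75, 0.662, -0.0]
force: [0.4, 0.6, -2.2]
grip_width: 0.387
grip_force: 40.2
time_s: 6.75
eef_pos: [621.9, 147.8, 141.3]
ee_rot: [-0.0, 0.75, 0.662, -0.0]
force: [0.8, 0.0, -2.2]
grip_width: 0.386
grip_force: 40.3
time_s: 7.55
eef_pos: [621.5, 147.0, 142.6]
ee_rot: [-0.0, 0.75, 0.662, 0.0]
force: [0.5, -1.3, -1.9]
grip_width: 0.389
grip_force: 40.3
t 7.6 pos [621.5 147.  142.5] yaw y -7.14 z [-0.  0. -1.] F [-0.5 -0.8 -1.8] grip 33.2 40.3
(622, 147, 115) units [0.   0.02 1.1 ]
```

View pics/w4.png

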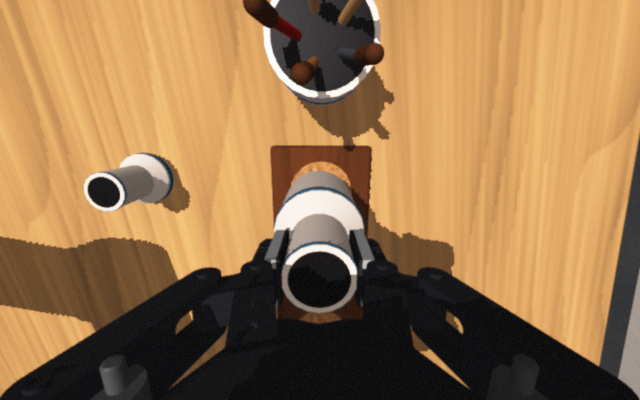

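Vase_128 hangs centred over pad 1, with the board spanning columns 273–371 and the collar at 320. The mug is clear.

```bash
python3 -m crank '[[[0,0,0.3,0,0,0,25],[0,0,0.3,0,0,0,25],[0,0,0.3,0,0,0,25],[0,0,0.2,0,0,0,25],[0,0,0.06,0,0,0,25],[0,0,0,0,0,0,25],[0,0,0,0,0,0,25],[0,0,0,0,0,0,25]]]'
python3 -m crank '[[[0,0,0.02,0,0,0,25],[0,0,0.02,0,0,0,25],[0,0,0.02,0,0,0,25],[0,0,0.02,0,0,0,25],[0,0,0,0,0,0,25],[0,0,0,0,0,0,25],[0,0,0,0,0,0,25],[0,0,0,0,0,0,25]]]'

```

```text
time_s: 8.4
eef_pos: [621.6, 147.1, 113.9]
ee_rot: [0.0, 0.75, 0.662, 0.0]
force: [-1.1, 1.0, -3.3]
grip_width: 0.391
grip_force: 40.4
time_s: 9.2
eef_pos: [621.5, 147.0, 111.6]
ee_rot: [0.0, 0.75, 0.662, 0.0]
force: [-0.9, 0.1, -2.4]
grip_width: 0.388
grip_force: 40.4
```

```bash
python3 -m crank '[[[0,0,0.02,0,0,0,25],[0,0,0.02,0,0,0,25],[0,0,0.02,0,0,0,25],[0,0,0,0,0,0,25],[0,0,0,0,0,0,25],[0,0,0,0,0,0,25],[0,0,0,0,0,0,25],[0,0,0,0,0,0,25]]]'

```

```text
time_s: 10.0
eef_pos: [621.6, 147.1, 110.7]
ee_rot: [0.0, 0.75, 0.662, 0.0]
force: [-2.8, -0.5, 5.9]
grip_width: 0.385
grip_force: 41.1
```

```bash
python3 -m crank '[[[0,0,0,0,0,0,36],[0,0,0,0,0,0,38],[0,0,0,0,0,0,42],[0,0,0,0,0,0,48],[0,0,0,0,0,0,56],[0,0,0,0,0,0,60],[0,0,0,0,0,0,60],[0,0,0,0,0,0,60]]]'
python3 -m crank '[[[0,0,-0.3,0,0,0,60],[0,0,-0.8,0,0,0,60],[0,0,-0.8,0,0,0,60],[0,0,-0.9,0,0,0,60],[0,0,-0.9,0,0,0,60],[0,0,-0.6,0,0,0,60],[-0.5,-0.2,0,0,0,0,60],[-0.9,-0.4,0,0,0,0,60]]]'
python3 -m crank '[[[-0.9,-0.4,0,0,0,0,60],[-0.9,-0.4,0,0,0,0,60],[-0.9,-0.4,0,0,0,0,60],[-0.9,-0.4,0,0,0,0,60],[-0.9,-0.4,0,0,0,0,60],[-0.9,-0.4,0,0,0,0,60],[-0.9,-0.4,0,0,0,0,60],[-0.9,-0.5,0,0,0,0,60]]]'
python3 -m crank '[[[-0.5,-0.28,0,0,0,0,60],[0,0,0,0,0,0,60],[0,0,0,0,0,0,60],[0,0,0,0,0,0,60],[0,0,0,0,0,0,60],[0,0,0,0,0,0,60],[0,0,0,0,0,0,60],[0,0,0,0,0,0,60]]]'
python3 - <<'E'
from h import *
i,W=wr("w5"); go((489.7,-65.8,76))
cv2.imwrite("pics/w5.png",i)
E
```

```text
time_s: 10.8
eef_pos: [621.5, 147.0, 110.0]
ee_rot: [0.0, 0.75, 0.662, 0.0]
force: [-0.7, -0.1, -0.4]
grip_width: 0.703
grip_force: 0.0
time_s: 11.6
eef_pos: [602.4, 114.6, 218.4]
ee_rot: [0.0, 0.749, 0.662, 0.001]
force: [0.5, 0.8, -0.7]
grip_width: 0.701
grip_force: 0.0
time_s: 12.4
eef_pos: [497.6, -55.0, 218.2]
ee_rot: [0.0, 0.75, 0.662, 0.0]
force: [-0.5, -0.0, -0.5]
grip_width: 0.699
grip_force: 0.0
time_s: 13.2
eef_pos: [489.6, -65.6, 217.5]
ee_rot: [-0.0, 0.75, 0.662, -0.0]
force: [0.5, 0.1, 0.5]
grip_width: 0.705
grip_force: 0.0
t 13.25 pos [489.5 -65.6 217.5] yaw y -7.13 z [-1.e-04  1.e-04 -1.e+00] F [-0.5  0.4  0.2] grip 59.9 0.0
(489.7, -65.8, 76) units [-0.01  0.01  5.66]
```

View pics/w5.png

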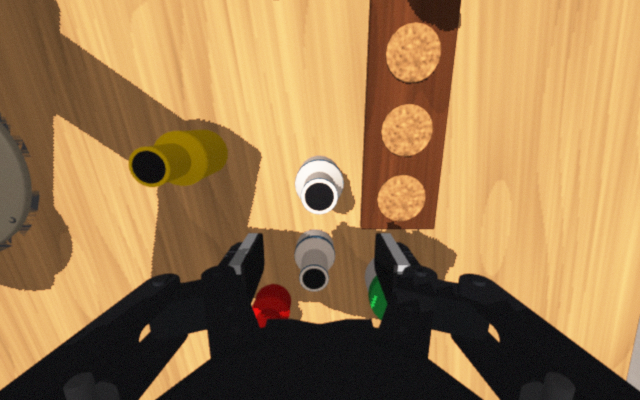

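Wrist view: vase_108's mouth is at (319,196) and vase_88's at (314,278). Pads 2–4 are at (413,52), (407,130) and (402,198).

```bash
python3 - <<'E'
from h import *
i=cv2.imread("pics/w5.png");W=np.load("pics/w5.npy")
for p,h in [((319,196),108),((314,278),88)]:
    print(h,plane(wray(blob(i.max(2)<70,p,8)[0],W),h).round(1))
for p in [(413,52),(407,130),(402,198)]:
    m=i[...,2]>145; c=np.zeros(m.shape,np.uint8); cv2.circle(c,p,31,1,-1)
    n,l,st,cc=cv2.connectedComponentsWithStats((m&(c>0)).astype(np.uint8)); ks=[j for j in range(1,n) if st[j,4]>200]; k=min(ks,key=lambda j:np.hypot(*(cc[j]-p)))
    q=hullc(l==k); print(q.round(1),st[k,2:],plane(wray(q,W),17).round(1))
E
```

```text
108 [488.9 -66.6 108. ]
88 [ 471.  -164.1   88. ]
[413.1  51.5] [  55   60 2641] [611.   62.6  17. ]
[406.7 129.1] [  53   54 2177] [600.6 -21.   17. ]
[401.1 197.7] [  49   46 1798] [ 590.1 -105.7   17. ]
```

```bash
python3 -m crank '[[[-0.03,0,0.8,0,0,0,60],[0,0,0.8,0,0,0,60],[0,0,0.8,0,0,0,60],[0,0,0.8,0,0,0,60],[0,0,0.8,0,0,0,60],[0,0,0.8,0,0,0,60],[0,0,0.6,0,0,0,60],[0,0,0.26,0,0,0,60]]]' 40
python3 -m crank '[[[0,0,0,0,0,0,45],[0,0,0,0,0,0,35],[0,0,0,0,0,0,25],[0,0,0,0,0,0,25],[0,0,0,0,0,0,25],[0,0,0,0,0,0,25],[0,0,0,0,0,0,25],[0,0,0,0,0,0,25]]]' 40
python3 -m crank '[[[0,0,-0.3,0,0,0,25],[0,0,-0.6,0,0,0,25],[0,0,-0.6,0,0,0,25],[0,0,-0.5,0,0,0,25],[0.25,0.2,0,0,0,0,25],[0.5,0.4,0,0,0,0,25],[0.6,0.45,0,0,0,0,25],[0.6,0.45,0,0,0,0,25]]]'
python3 -m crank '[[[0.6,0.45,0,0,0,0,25],[0.6,0.45,0,0,0,0,25],[0.6,0.45,0,0,0,0,25],[0.6,0.45,0,0,0,0,25],[0.6,0.45,0,0,0,0,25],[0.5,0.3,0,0,0,0,25],[0.27,0.15,0,0,0,0,25],[0,0,0,0,0,0,25]]]'
python3 -m crank '[[[0,0,0,0,0,0,25],[0,0,0,0,0,0,25],[0,0,0,0,0,0,25],[0,0,0,0,0,0,25],[0,0,0,0,0,0,25],[0,0,0,0,0,0,25],[0,0,0,0,0,0,25],[0,0,0,0,0,0,25]]]'
python3 - <<'E'
from h import *
go((611.2,62.7,95))
E
```

```text
time_s: 14.05
eef_pos: [488.9, -66.3, 74.9]
ee_rot: [-0.001, 0.75, 0.662, -0.0]
force: [0.1, -0.5, 0.3]
grip_width: 0.704
grip_force: 0.0
time_s: 14.85
eef_pos: [489.8, -66.6, 76.9]
ee_rot: [0.001, 0.75, 0.662, 0.0]
force: [-0.8, -0.1, 6.2]
grip_width: 0.388
grip_force: 40.1
time_s: 15.65
eef_pos: [533.1, -21.8, 125.4]
ee_rot: [-0.0, 0.75, 0.662, -0.0]
force: [-0.0, -0.7, -2.4]
grip_width: 0.384
grip_force: 40.1
time_s: 16.45
eef_pos: [611.4, 63.3, 125.2]
ee_rot: [-0.0, 0.749, 0.662, -0.0]
force: [0.9, -0.7, -2.0]
grip_width: 0.389
grip_force: 40.1
time_s: 17.25
eef_pos: [611.4, 62.4, 126.0]
ee_rot: [-0.0, 0.75, 0.662, -0.0]
force: [-0.2, -0.6, -1.1]
grip_width: 0.39
grip_force: 40.1
t 17.25 pos [611.4  62.4 126. ] yaw y -7.14 z [-1.e-04 -0.e+00 -1.e+00] F [-0.2 -0.6 -1.1] grip 33.3 40.1
(611.2, 62.7, 95) units [ 0.01 -0.01  1.24]
```

```bash
python3 -m crank '[[[0.01,-0.01,0.3,0,0,0,25],[0,0,0.3,0,0,0,25],[0,0,0.3,0,0,0,25],[0,0,0.2,0,0,0,25],[0,0,0.08,0,0,0,25],[0,0,0,0,0,0,25],[0,0,0,0,0,0,25],[0,0,0,0,0,0,25]]]'
python3 -m crank '[[[0,0,0.02,0,0,0,25],[0,0,0.02,0,0,0,25],[0,0,0.02,0,0,0,25],[0,0,0.02,0,0,0,25],[0,0,0.02,0,0,0,25],[0,0,0,0,0,0,25],[0,0,0,0,0,0,25],[0,0,0,0,0,0,25]]]'
```

```text
time_s: 18.05
eef_pos: [611.3, 62.6, 96.9]
ee_rot: [0.0, 0.75, 0.662, 0.0]
force: [-1.7, 0.1, -1.8]
grip_width: 0.384
grip_force: 40.1
time_s: 18.85
eef_pos: [611.1, 62.6, 94.0]
ee_rot: [-0.0, 0.75, 0.662, -0.0]
force: [-0.0, 0.0, -2.1]
grip_width: 0.386
grip_force: 40.3
```

```bash
python3 -m crank '[[[0,0,0.02,0,0,0,25],[0,0,0.02,0,0,0,25],[0,0,0,0,0,0,25],[0,0,0,0,0,0,25],[0,0,0,0,0,0,25],[0,0,0,0,0,0,25],[0,0,0,0,0,0,25],[0,0,0,0,0,0,25]]]'
```

```text
time_s: 19.65
eef_pos: [611.2, 62.7, 93.9]
ee_rot: [0.0, 0.75, 0.662, 0.0]
force: [-3.3, 0.2, 5.3]
grip_width: 0.388
grip_force: 40.9
```

```bash
python3 -m crank '[[[0,0,0,0,0,0,36],[0,0,0,0,0,0,38],[0,0,0,0,0,0,42],[0,0,0,0,0,0,48],[0,0,0,0,0,0,56],[0,0,0,0,0,0,60],[0,0,0,0,0,0,60],[0,0,0,0,0,0,60]]]'
python3 -m crank '[[[0,0,-0.3,0,0,0,60],[0,0,-0.8,0,0,0,60],[0,0,-0.8,0,0,0,60],[0,0,-0.8,0,0,0,60],[0,0,-0.8,0,0,0,60],[0,0,-0.5,0,0,0,60],[-0.5,-0.2,0,0,0,0,60],[-0.9,-0.4,0,0,0,0,60]]]'
python3 -m crank '[[[-0.9,-0.4,0,0,0,0,60],[-0.9,-0.4,0,0,0,0,60],[-0.9,-0.4,0,0,0,0,60],[-0.9,-0.4,0,0,0,0,60],[-0.9,-0.4,0,0,0,0,60],[-0.9,-0.4,0,0,0,0,60],[-0.9,-0.5,0,0,0,0,60],[-0.9,-0.5,0,0,0,0,60]]]'
python3 -m crank '[[[-0.8,-0.3,0,0,0,0,60],[-0.28,-0.14,0,0,0,0,60],[0,0,0,0,0,0,60],[0,0,0,0,0,0,60],[0,0,0,0,0,0,60],[0,0,0,0,0,0,60],[0,0,0,0,0,0,60],[0,0,0,0,0,0,60]]]'
python3 - <<'E'
from h import *
i,W=wr("w6"); go((471.1,-163.8,56))
from h import *
import numpy as np
M=np.linalg.inv(W);m=camera_model("wrist")
q=M@np.array([471.1,-163.8,88,1]);p=(m["cx"]-m["fx"]*q[0]/q[2],m["cy"]+m["fy"]*q[1]/q[2]);print(p)
c=blob(i.max(2)<70,p,12)[0];print(c,plane(wray(c,W),88).round(1))
E
```

```text
time_s: 20.45
eef_pos: [611.2, 62.6, 93.0]
ee_rot: [0.0, 0.75, 0.662, 0.0]
force: [0.1, -0.3, -0.7]
grip_width: 0.704
grip_force: 0.0
time_s: 21.25
eef_pos: [591.4, 29.6, 192.3]
ee_rot: [-0.0, 0.749, 0.662, -0.0]
force: [0.6, -1.1, 0.8]
grip_width: 0.704
grip_force: 0.0
time_s: 22.05
eef_pos: [483.5, -139.3, 192.0]
ee_rot: [-0.001, 0.75, 0.662, -0.0]
force: [0.2, 0.2, -0.1]
grip_width: 0.702
grip_force: 0.0
time_s: 22.85
eef_pos: [471.1, -163.4, 193.0]
ee_rot: [-0.0, 0.75, 0.662, -0.0]
force: [0.3, 0.1, 0.1]
grip_width: 0.703
grip_force: 0.0
t 22.9 pos [ 471.  -163.5  193. ] yaw y -7.12 z [-0. -0. -1.] F [-0.5 -0.  -0.4] grip 60.2 0.0
(471.1, -163.8, 56) units [-0.01  0.    5.48]
(np.float64(319.60700468470304), np.float64(196.8491663581324))
[319.32394366 197.52917505] [ 470.8 -164.4   88. ]
```

View pics/w6.png

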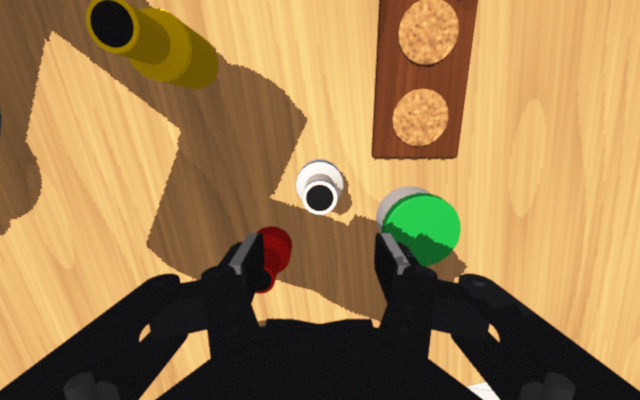

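Vase_88's mouth is at (319,197), exactly under the tool. The red look-alike at (272,250) and the tub at (421,230) are clear of the fingers.

```bash
python3 -m crank '[[[-0.02,0,0.8,0,0,0,60],[0,0,0.8,0,0,0,60],[0,0,0.8,0,0,0,60],[0,0,0.8,0,0,0,60],[0,0,0.8,0,0,0,60],[0,0,0.8,0,0,0,60],[0,0,0.4,0,0,0,60],[0,0,0.25,0,0,0,60]]]' 40
python3 -m crank '[[[0,0,0,0,0,0,45],[0,0,0,0,0,0,35],[0,0,0,0,0,0,23],[0,0,0,0,0,0,23],[0,0,0,0,0,0,23],[0,0,0,0,0,0,23],[0,0,0,0,0,0,23],[0,0,0,0,0,0,23]]]' 40
python3 -m crank '[[[0,0,-0.3,0,0,0,23],[0,0,-0.6,0,0,0,23],[0,0,-0.6,0,0,0,23],[0,0,-0.5,0,0,0,23],[0.3,0.2,0,0,0,0,23],[0.6,0.4,0,0,0,0,23],[0.6,0.45,0,0,0,0,23],[0.6,0.45,0,0,0,0,23]]]'
python3 -m crank '[[[0.6,0.45,0,0,0,0,23],[0.6,0.45,0,0,0,0,23],[0.6,0.45,0,0,0,0,23],[0.6,0.45,0,0,0,0,23],[0.6,0.45,0,0,0,0,23],[0.6,0.45,0,0,0,0,23],[0.4,0.2,0,0,0,0,23],[0.2,0.04,0,0,0,0,23]]]'
python3 -m crank '[[[0,0,0,0,0,0,23],[0,0,0,0,0,0,23],[0,0,0,0,0,0,23],[0,0,0,0,0,0,23],[0,0,0,0,0,0,23],[0,0,0,0,0,0,23],[0,0,0,0,0,0,23],[0,0,0,0,0,0,23]]]'
python3 - <<'E'
from h import *
go((600.7,-21.3,77))
E
```

```text
time_s: 23.7
eef_pos: [470.8, -164.1, 56.3]
ee_rot: [-0.0, 0.75, 0.662, -0.0]
force: [-0.1, -0.6, -0.0]
grip_width: 0.702
grip_force: 0.0
time_s: 24.5
eef_pos: [471.4, -164.5, 57.7]
ee_rot: [0.001, 0.75, 0.662, 0.0]
force: [0.0, -0.4, 7.4]
grip_width: 0.361
grip_force: 40.2
time_s: 25.3
eef_pos: [515.0, -115.6, 106.1]
ee_rot: [-0.001, 0.75, 0.662, -0.0]
force: [-0.2, -0.0, -1.2]
grip_width: 0.364
grip_force: 39.8
time_s: 26.1
eef_pos: [600.7, -20.6, 106.1]
ee_rot: [-0.0, 0.749, 0.662, -0.0]
force: [-0.0, -0.3, -1.2]
grip_width: 0.359
grip_force: 39.8
time_s: 26.9
eef_pos: [600.6, -21.7, 106.8]
ee_rot: [0.0, 0.75, 0.662, 0.0]
force: [0.2, -0.4, -1.7]
grip_width: 0.362
grip_force: 39.8
t 26.9 pos [600.6 -21.7 106.8] yaw y -7.14 z [ 0. -0. -1.] F [ 0.2 -0.4 -1.7] grip 30.9 39.8
(600.7, -21.3, 77) units [0.02 0.   1.19]
```

```bash
python3 -m crank '[[[0.02,0,0.3,0,0,0,23],[0,0,0.3,0,0,0,23],[0,0,0.3,0,0,0,23],[0,0,0.2,0,0,0,23],[0,0,0.08,0,0,0,23],[0,0,0,0,0,0,23],[0,0,0,0,0,0,23],[0,0,0,0,0,0,23]]]'
python3 -m crank '[[[0,0,0.02,0,0,0,23],[0,0,0.02,0,0,0,23],[0,0,0.02,0,0,0,23],[0,0,0.02,0,0,0,23],[0,0,0.02,0,0,0,23],[0,0,0.02,0,0,0,23],[0,0,0,0,0,0,23],[0,0,0,0,0,0,23]]]'
```

```text
time_s: 27.7
eef_pos: [600.8, -21.2, 77.6]
ee_rot: [0.0, 0.75, 0.662, 0.0]
force: [0.1, 0.4, -0.3]
grip_width: 0.36
grip_force: 39.8
time_s: 28.5
eef_pos: [600.7, -21.2, 74.7]
ee_rot: [0.0, 0.75, 0.662, 0.0]
force: [-3.2, 1.4, 5.9]
grip_width: 0.36
grip_force: 40.4
```

```bash
python3 -m crank '[[[0,0,0,0,0,0,34],[0,0,0,0,0,0,36],[0,0,0,0,0,0,42],[0,0,0,0,0,0,48],[0,0,0,0,0,0,56],[0,0,0,0,0,0,60],[0,0,0,0,0,0,60],[0,0,0,0,0,0,60]]]'
python3 -m crank '[[[0,0,-0.3,0,0,0,60],[0,0,-0.8,0,0,0,60],[0,0,-0.8,0,0,0,60],[0,0,-0.9,0,0,0,60],[0,0,-0.9,0,0,0,60],[0,0,-0.9,0,0,0,60],[0.3,-0.5,0,0,0,0,60],[0.8,-0.8,0,0,0,0,60]]]'
python3 -m crank '[[[0.8,-0.8,0,0,0,0,60],[0.8,-0.8,0,0,0,0,60],[0.8,-0.8,0,0,0,0,60],[0.8,-0.8,0,0,0,0,60],[0.8,-0.8,0,0,0,0,60],[0.8,-0.8,0,0,0,0,60],[0.8,-0.5,0,0,0,0,60],[0.57,-0.37,0,0,0,0,60]]]'
python3 -m crank '[[[0,0,0,0,0,0,60],[0,0,0,0,0,0,60],[0,0,0,0,0,0,60],[0,0,0,0,0,0,60],[0,0,0,0,0,0,60],[0,0,0,0,0,0,60],[0,0,0,0,0,0,60],[0,0,0,0,0,0,60]]]'
python3 - <<'E'
from h import *
i,W=wr("w7"); go((450.2,180.8,37))
M=np.linalg.inv(W);m=camera_model("wrist")
q=M@np.array([450.2,180.8,68,1]);p=(m["cx"]-m["fx"]*q[0]/q[2],m["cy"]+m["fy"]*q[1]/q[2]);print(p)
c=blob(i.max(2)<70,p,12)[0];print(c,plane(wray(c,W),68).round(1))
E
```

```text
time_s: 29.3
eef_pos: [600.7, -21.2, 74.3]
ee_rot: [0.0, 0.75, 0.662, 0.0]
force: [-0.7, -0.6, 0.3]
grip_width: 0.708
grip_force: 0.0
time_s: 30.1
eef_pos: [572.1, 9.3, 190.3]
ee_rot: [0.001, 0.75, 0.661, 0.001]
force: [-0.2, 0.4, -0.7]
grip_width: 0.7
grip_force: 0.0
time_s: 30.9
eef_pos: [449.6, 182.0, 190.1]
ee_rot: [0.0, 0.749, 0.662, 0.0]
force: [0.1, -0.2, -0.2]
grip_width: 0.701
grip_force: 0.0
time_s: 31.7
eef_pos: [450.4, 180.7, 189.3]
ee_rot: [0.0, 0.75, 0.662, -0.0]
force: [0.0, 0.4, -0.5]
grip_width: 0.701
grip_force: 0.0
t 31.75 pos [450.4 180.8 189.3] yaw y -7.15 z [ 0. -0. -1.] F [-0.5 -0.2 -0.1] grip 60.0 0.0
(450.2, 180.8, 37) units [ 0.   -0.01  6.09]
(np.float64(319.2781189451913), np.float64(192.08120185578014))
[319.01777778 192.11333333] [449.9 180.8  68. ]
```

```bash
python3 -m crank '[[[0,0,0.9,0,0,0,60],[0,0,0.9,0,0,0,60],[0,0,0.9,0,0,0,60],[0,0,0.9,0,0,0,60],[0,0,0.9,0,0,0,60],[0,0,0.8,0,0,0,60],[0,0,0.5,0,0,0,60],[0,0,0.25,0,0,0,60]]]' 40
python3 -m crank '[[[0,0,0,0,0,0,45],[0,0,0,0,0,0,35],[0,0,0,0,0,0,23],[0,0,0,0,0,0,23],[0,0,0,0,0,0,23],[0,0,0,0,0,0,23],[0,0,0,0,0,0,23],[0,0,0,0,0,0,23]]]' 40
python3 -m crank '[[[0,0,-0.3,0,0,0,23],[0,0,-0.6,0,0,0,23],[0,0,-0.6,0,0,0,23],[0,0,-0.5,0,0,0,23],[-0.3,0.4,0,0,0,0,23],[-0.6,0.6,0,0,0,0,23],[-0.7,0.6,0,0,0,0,23],[-0.8,0.6,0,0,0,0,23]]]'
python3 -m crank '[[[-0.8,0.2,0,0,0,0,23],[-0.8,0.2,0,0,0,0,23],[-0.8,0.2,0,0,0,0,23],[-0.8,0.2,0,0,0,0,23],[-0.8,0,0,0,0,0,23],[-0.8,0,0,0,0,0,23],[-0.8,0,0,0,0,0,23],[-0.8,0,0,0,0,0,23]]]'
python3 -m crank '[[[-0.8,0.2,0,0,0,0,23],[-0.6,0.5,0,0,0,0,23],[-0.3,0.6,0,0,0,0,23],[-0.18,0.6,0,0,0,0,23],[0,0.6,0,0,0,0,23],[0,0.6,0,0,0,0,23],[0,0.5,0,0,0,0,23],[0,0.37,0,0,0,0,23]]]'
python3 -m crank '[[[0,0,0,0,0,0,23],[0,0,0,0,0,0,23],[0,0,0,0,0,0,23],[0,0,0,0,0,0,23],[0,0,0,0,0,0,23],[0,0,0,0,0,0,23],[0,0,0,0,0,0,23],[0,0,0,0,0,0,23]]]'
python3 - <<'E'
from h import *
go((590.1,-105.8,58)); wr("w8")
E
```

```text
time_s: 32.55
eef_pos: [450.1, 180.8, 37.2]
ee_rot: [-0.0, 0.75, 0.662, -0.0]
force: [0.7, 0.1, 0.3]
grip_width: 0.701
grip_force: 0.0
time_s: 33.35
eef_pos: [450.9, 180.9, 38.9]
ee_rot: [0.0, 0.75, 0.662, 0.001]
force: [-0.7, 0.7, 6.9]
grip_width: 0.361
grip_force: 39.9
time_s: 34.15
eef_pos: [498.2, 113.2, 87.5]
ee_rot: [-0.0, 0.75, 0.662, -0.0]
force: [0.6, 0.4, -1.1]
grip_width: 0.366
grip_force: 39.7
time_s: 34.95
eef_pos: [497.3, -48.4, 87.5]
ee_rot: [-0.0, 0.75, 0.662, -0.0]
force: [-0.2, -0.3, -0.3]
grip_width: 0.363
grip_force: 39.8
time_s: 35.75
eef_pos: [590.6, -106.8, 87.2]
ee_rot: [-0.0, 0.75, 0.662, -0.0]
force: [0.8, 0.6, -0.6]
grip_width: 0.364
grip_force: 39.8
time_s: 36.55
eef_pos: [590.0, -105.8, 88.1]
ee_rot: [0.0, 0.75, 0.662, 0.0]
force: [-0.2, 0.2, -1.0]
grip_width: 0.361
grip_force: 39.8
t 36.55 pos [ 590.  -105.8   88.1] yaw y -7.14 z [ 0. -0. -1.] F [-0.2  0.2 -1. ] grip 30.8 39.8
(590.1, -105.8, 58) units [-0.   0.   1.2]
```

View pics/w8.png

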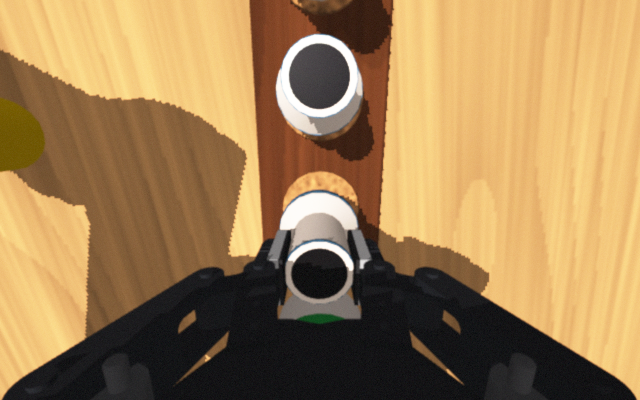

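Vase_68 is held over pad 4, in line with vase_88 at (320,80).

```bash
python3 -m crank '[[[0,0,0.3,0,0,0,23],[0,0,0.3,0,0,0,23],[0,0,0.3,0,0,0,23],[0,0,0.2,0,0,0,23],[0,0,0.1,0,0,0,23],[0,0,0,0,0,0,23],[0,0,0,0,0,0,23],[0,0,0,0,0,0,23]]]'
python3 -m crank '[[[0,0,0.02,0,0,0,23],[0,0,0.02,0,0,0,23],[0,0,0.02,0,0,0,23],[0,0,0.02,0,0,0,23],[0,0,0.02,0,0,0,23],[0,0,0.02,0,0,0,23],[0,0,0,0,0,0,23],[0,0,0,0,0,0,23]]]'
```

```text
time_s: 37.4
eef_pos: [590.2, -105.8, 58.4]
ee_rot: [0.0, 0.75, 0.662, 0.0]
force: [-0.2, 0.4, -1.1]
grip_width: 0.361
grip_force: 39.8
time_s: 38.2
eef_pos: [590.1, -105.8, 56.0]
ee_rot: [0.0, 0.75, 0.662, 0.0]
force: [-3.9, 1.1, 6.7]
grip_width: 0.363
grip_force: 40.6
```

Contact again. Next I release, lift and back away toward the base side for a final look.

```bash
python3 -m crank '[[[0,0,0,0,0,0,34],[0,0,0,0,0,0,36],[0,0,0,0,0,0,42],[0,0,0,0,0,0,48],[0,0,0,0,0,0,56],[0,0,0,0,0,0,60],[0,0,0,0,0,0,60],[0,0,0,0,0,0,60]]]'
python3 -m crank '[[[0,0,-0.3,0,0,0,60],[0,0,-0.9,0,0,0,60],[0,0,-0.9,0,0,0,60],[0,0,-0.9,0,0,0,60],[0,0,-0.9,0,0,0,60],[0,0,-0.9,0,0,0,60],[0,-0.3,-0.9,0,0,0,60],[0,-0.8,-0.5,0,0,0,60]]]'
python3 -m crank '[[[0,-0.8,0,0,0,0,60],[0,-0.8,0,0,0,0,60],[0,-0.8,0,0,0,0,60],[0,-0.8,0,0,0,0,60],[0,-0.8,0,0,0,0,60],[0,-0.4,0,0,0,0,60],[0,0,0,0,0,0,60],[0,0,0,0,0,0,60]]]'
python3 - <<'E'
from h import *
go()
t=capture("top");s=capture("side")
cv2.imwrite("pics/fin.png",np.vstack([cv2.resize(t[110:260,180:480],None,fx=2,fy=2),cv2.resize(s[60:340,200:500],None,fx=1,fy=1).copy() if 0 else cv2.resize(s[60:340,200:500],(600,300))]))
E
```

```text
time_s: 39.0
eef_pos: [590.1, -105.8, 55.0]
ee_rot: [0.0, 0.75, 0.662, -0.0]
force: [-0.7, 1.0, 0.2]
grip_width: 0.698
grip_force: 0.0
time_s: 39.8
eef_pos: [563.4, -102.6, 212.3]
ee_rot: [0.001, 0.75, 0.662, 0.001]
force: [-0.4, -0.6, -0.0]
grip_width: 0.701
grip_force: 0.0
time_s: 40.6
eef_pos: [454.2, -88.9, 210.4]
ee_rot: [0.0, 0.75, 0.662, 0.0]
force: [-0.5, 0.4, 0.3]
grip_width: 0.709
grip_force: 0.0
t 40.6 pos [454.2 -88.9 210.4] yaw y -7.15 z [ 9.e-04 -4.e-04 -1.e+00] F [-0.5  0.4  0.3] grip 60.5 0.0
```

View pics/fin.png

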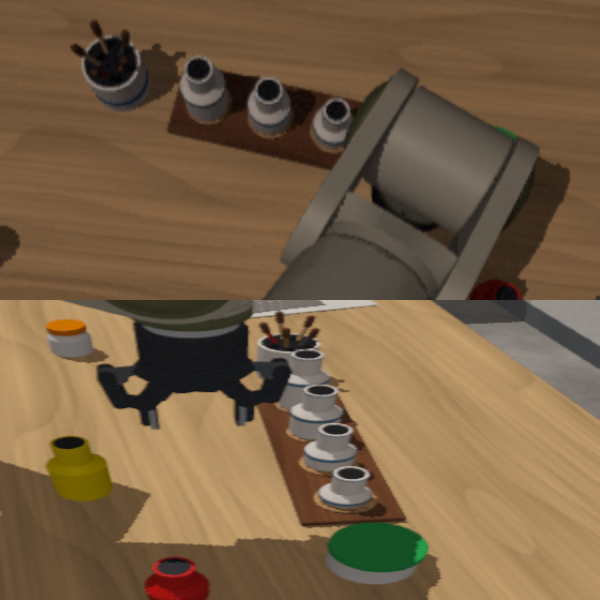

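All four vases stand upright and centred on their pads, descending from the mug (top crop (105,75)) to the tub (side crop (378,548)). The gripper is clear, so I'm handing in.

```bash
python3 -c "from rig import *; print(finish_job())"
```

```text
the job is handed in; nothing more can be done
None
```

The four vases stand upright on the pads in height order, from the 128 mm one beside the mug to the 68 mm one beside the tub; the job was handed in at about 41 s of the 83 s allowed, and no verdict was returned.

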